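# Slide the grater plate off the worktop edge and fit it in its box

## Robot

A 7-joint arm with a two-finger parallel gripper is mounted at the origin on a cart in front of the work surface, level with it; the furniture and walls round the work are solid. World frame = base frame: x ahead of the robot, y to its left, z up, the work surface at z = 0. Lengths are in mm, angles in rad, forces in N, time in s.
With the tool pointing down it reaches from about 400 to 875 mm from the base axis. Payload 4.4 kg.
Tool frame: the origin (TCP) lies on the centre line of the jaws, within the pads' length; the fingertips stand 25 mm ahead of it and the grasp point (between the pads) lies 6 mm ahead of it (ctrl.finger_overhang is the distance from the TCP to the fingertips, in mm); z points along the fingers, y is the line along which they close (so a half turn about z gives the same grasp; the last joint's range is limited). The gripper opens to 85 mm and grips with 20 to 120 N. Pads are 22 mm wide; open, the fingers measure 114 mm over their backs; the gripper's body (76 mm by 85 mm) begins 54 mm behind the grasp point. The pads swing forward as they close: fully open they stand 13 mm farther back than shut.
Start: joints at [-1.403, 0.628, 0.038, 1.517, -0.027, 0.996, -0.02], TCP at [150.565, 632.335, 256.313] pointing down, gripper open.
Joint ranges: [-3.06, 3.06], [-0.37, 2.12], [-1.25, 1.32], [0.18, 2.47], [-1.1, 4.24], [0.23, 1.98], [-2.94, 2.94]. Speed limits (rad/s): [2.57, 2.57, 3.14, 3.14, 3.14, 3.14, 3.14].

## Interface

Orientations are given as [roll, pitch, yaw] about the fixed x, y, z axes, in that order (R = Rz(yaw) Ry(pitch) Rx(roll)).
In Python, from cell import ctrl gives the robot as it stands. The module is installed in compiled form; this text tells all that it offers.
- The arm moves only by the tool play_rows, never from a script. Its argument "targets" is a list of rows, each a list of 5 numbers: the closure, from 0 (fully open) to 1 (shut), then the shift along the tool's x, y, z in cm, then the turn about the tool's z in degrees. In form: [[gripper, dx, dy, dz, spin], ...]. A call has 1 to 10 rows; each row is the pose to reach, as a shift and turn from the pose commanded when the call began, along the tool's axes at that moment; what a row does not reach only later rows make up. A row lasts 1/10 s, in which the tool goes at most 50 mm and 8.59 degrees, less where a joint would pass 70% of its speed; a pose out of reach is approached as far as the arm can. A call with a gripper value outside its range is refused whole. The fingers move at their own pace and stop on an object; the grip force is fixed at half the most. Time passes only in rows, so rows that repeat a pose let the fingers close. It gives the time, the measured TCP pose, the force, the opening and the grip force at its end, in the units of the state.
- ctrl.read_state(): the state, without advancing time (a new reading comes with each control period).
- ctrl.get_image(name): name is "side" or "top"; returns (picture, depth): 400x640x3 uint8, red, green, blue; 400x640 float32, mm along the optical axis (not along the pixel's ray), 0 where there is no reading.
- ctrl.calibration(name): a dict with "vfov" (degrees; the focal length in pixels is half the picture's height over the tangent of half this angle, whatever the lens; pixels are square), "cx", "cy" (the principal point, pixels), "k1" (the pictures are not rectified: a ray, as slopes to the right and down, at radius r is drawn at 1 + k1 r^2 times it, then the intrinsics apply), "extrinsics" (4x4, takes a point from camera to world coordinates). Camera axes: x right, y down, z forward; pixel columns grow to the right and rows downward; lengths in mm; the calibration is good to about 2 mm. A picture is of the moment at which its call begins. calibration takes no time and is no camera call.
- ctrl.finish_job(): hands the job in; it is judged then, once.
Trained networks look in the newest picture that a camera, given by its name, has taken for a name from the list of things; names that differ only in an ending like _2 or _b are one class to them, and where a whole thing is asked for, a point or a joint stands for the part that bears it (a point fixed in the world has none). Each returns a list of dicts, best first, with "confidence" (0 to 1); they miss things now and then, are a little off and sometimes report something else, mostly with a low value. They report only what shows in the picture. A call takes as long as a camera call. They do not tell look-alikes from the thing itself.
- ctrl.search_frame(camera, name): "bbox" ([left, top, right, bottom] in pixels, round what is visible of it).
- ctrl.trace(camera, name): "pixels" (400x640 bool, what is visible of it) and "bbox" ([left, top, right, bottom] in pixels, round what is visible of it).
The state is a dict: "clock": time; "qpos": joint angles; "qd": joint speeds; "tau": joint torques, N m; "eef_pos": TCP position; "tool_rot": TCP orientation; "force": force on the tool from outside, world axes, zero at the start; "torque": the same for the moment, N m; "width": finger opening in mm; "gripper_force": force on a finger pad.
Only numpy, scipy, OpenCV 4.12 (cv2) and the standard library are available. Lean on these libraries where they do the work, as an engineer would, in place of code of your own. Each camera call takes 0.05 s, during which the arm holds its last target. There are 200 camera calls.

## Task

Fit the flat steel grater plate to its wooden catch box: slide the plate along the worktop until its plain end hangs over the front edge, pinch it there and lift it, then feed it toothed end first and teeth up into the runners at the box's open end and push it fully home against the closed end. The box stays standing about where it is, the other things near it are left alone, and the plate must not fall off the worktop.

Things in the scene. Friction and masses are not known exactly. Their poses are not given: they have to be found in the camera images.
- grater_plate: flat stainless-steel grater plate, 138 long (its x) x 64 wide (its y) x 2.5 mm thick, corner radius 9 mm, 0.12 kg, starts flat on the worktop. Origin: centre of its underside. Low teeth (under 1 mm, top side only) cover x = -37 to +60 mm. Too thin to grip safely while it lies flat; fingertips pressed on it from above (about 9 N) drag it along: its underside glides easily
- plate_end (a point): middle of the plate's plain finger end (with a small dark hanging hole), on the underside: x = -69 mm, y = 0 in the plate's frame; this end points roughly to the robot at the start. Where it hangs over the edge, fingers can go down past both long sides
- grater_box: open-topped beech box, 130 long (its x) x 88 wide (its y) x 61 mm high, 0.7 kg, loose on rubber feet. Origin: centre of its underside. Its open mouth (-x end) faces roughly left as seen from the robot. The plate goes in along +x on two runners (tops 48 mm up) under two lips (undersides 53.5 mm up), with 69 mm between the side walls for the 64 mm plate
- box_mouth (a point): middle of the box's mouth at runner height: x = -65, y = 0, z = 48 mm in the box's frame. Lead-in: the groove's side walls open to 78 mm over the last 12 mm; the lips begin 6 mm inside the mouth, undersides bevelled from 58 down to 53.5 mm; the runners' tops ramp up from 43 mm at the mouth to 48 mm over the first 13 mm; the front wall below ends 41 mm up
- box_stop (a point): middle of the closed end's inner face at runner height: x = +60, y = 0, z = 48 mm in the box's frame. The toothed end rests against it when fully home; the plate's origin is then at x = -9 mm and its plain end at x = -78 mm, sticking 13 mm out of the mouth
- front_edge (a point): a point on the straight front edge of the worktop (the edge runs along world y, here at x = 0.382 m, from y = -0.25 m to the far left; top at z = 0); in front of it is free space down to z = -0.09 m
- salt_shaker: bystander: glass salt shaker with a grey top, 44 mm wide, 90 mm high, origin at the centre of its underside; leave alone
- tin_small: bystander: small food tin with paper wrapper, 57 mm wide, 72 mm high, origin at the centre of its underside; leave alone
- espresso_cup: bystander: small white cup with a handle, 61 mm wide, 86 mm with the handle, 51 mm high, origin on its underside; leave alone
Things that resemble listed ones, but are neither listed nor needed, are in the scene too. Leave any purple look-alike of the grater_plate alone.

How it is judged (in metres and radians):
On the way:
1. the plate, still lying flat on the worktop, hangs over the front edge with its plain end by 15 mm or more (world x of plate_end below 0.367 m and height (world z) of plate_end between -0.01 and 0.01 m and angle between grater_plate's own z axis and vertical below 0.1 rad), for 0.2 s.
At the end, for the whole second after the job is handed in: The plate lies in the box's runners under both lips, teeth up, plain end outward, within 4 mm of fully home against the closed end, within 5 mm of the box's middle and 0.08 rad of its direction; the box stands upright on the worktop within 60 mm of where it was; plate at rest, nothing held (x of plate_end in the frame of grater_box between -0.082 and -0.073 m and y of grater_plate in the frame of grater_box between -0.005 and 0.005 m and z of grater_plate in the frame of grater_box between 0.046 and 0.053 m and angle between the x axis of grater_plate and the x axis of grater_box, either way round below 0.08 rad and angle between grater_plate's own z axis and vertical below 0.1 rad and angle between grater_box's own z axis and vertical below 0.05 rad and height (world z) of grater_box below 0.01 m and distance of grater_box from where it was at the start of the episode below 0.06 m and linear speed of grater_plate below 0.02 m/s); the robot touches nothing.
It fails at once if the plate falls off the worktop (height (world z) of grater_plate below -0.06 m).
It fails at once if the box is shoved more than 60 mm or tipped (distance of grater_box from where it was at the start of the episode above 0.06 m or angle between grater_box's own z axis and vertical above 0.3 rad).
It fails at once if a bystander is moved by more than 30 mm (distance of any of salt_shaker, tin_small, espresso_cup from where it was at the start of the episode above 0.03 m).
It also fails if it takes over 67 s, if anything falls off the work surface, if the arm or the gripper's body presses on something with over 40 N, if the wrist force passes 120 N, or if a joint passes its speed limit or range.

## Working session

There is one attempt and no reset: what is moved stays moved. The work goes in short steps, Python scripts to look and compute and a tool call to move; the robot and the scene stay as the last step left them, time stands still between calls to the robot, and variables do not carry over. Pictures are saved under pics/ and viewed, at most 10 in all, crops included, and the job is handed in when it is done.

Besides the shell and the picture viewer there is one more tool, called after "Request:" in YAML: its name, and indented under it one key for each argument. play_rows: Moves the arm, as the interface text tells. Its arguments: {"type":"object","properties":{"targets":{"type":"array"}},"required":["targets"]}

```bash
mkdir -p pics; cat > h.py <<'E'
import numpy as np, cv2
from cell import ctrl
def cam(n):
    c=ctrl.calibration(n); f=200/np.tan(np.radians(c["vfov"]/2)); return c,f,np.array(c["extrinsics"])
def rays(n,uv):
    c,f,T=cam(n); uv=np.atleast_2d(np.asarray(uv,float))
    d=(uv-[c["cx"],c["cy"]])/f; s=d.copy()
    for _ in range(20): s=d/(1+c["k1"]*(s**2).sum(1,keepdims=True))
    return np.c_[s,np.ones(len(s))],T
def pts(n,uv,dep):
    r,T=rays(n,uv); return (r*np.asarray(dep).reshape(-1,1))@T[:3,:3].T+T[:3,3]
def onz(n,uv,z):
    r,T=rays(n,uv); w=r@T[:3,:3].T; return T[:3,3]+w*((z-T[2,3])/w[:,2:3])
def proj(n,P):
    c,f,T=cam(n); p=(np.atleast_2d(P)-T[:3,3])@T[:3,:3]; s=p[:,:2]/p[:,2:]
    return s*(1+c["k1"]*(s**2).sum(1,keepdims=True))*f+[c["cx"],c["cy"]]
def maskpts(n,m,dep):
    v,u=np.nonzero(m&(dep>0)); return pts(n,np.c_[u,v],dep[v,u])
E
python3 - <<'E'
from h import *
for n in("top","side"):
    im,d=ctrl.get_image(n); cv2.imwrite(f"pics/{n}0.png",im[...,::-1]); np.savez(f"{n}0.npz",im=im,d=d)
    print(n,cam(n)[2][:3,3].round())
    for k in["grater_plate","grater_box","salt_shaker","tin_small","espresso_cup"]:
        for r in ctrl.trace(n,k)[:3]:
            P=maskpts(n,r["pixels"],d)
            print(k,round(r["confidence"],2),[int(x) for x in r["bbox"]],P.mean(0).round(),np.percentile(P,[2,98],axis=0).round().tolist(), im[r["pixels"]].mean(0).round())
s=ctrl.read_state();print(s["eef_pos"],s["tool_rot"],s["width"],s["clock"],ctrl.finger_overhang)
E
```

```text
top [ 337.    6. 1389.]
grater_plate 0.95 [240, 203, 261, 243] [498. 257.   3.] [[433.0, 227.0, -3.0], [564.0, 289.0, 9.0]] [220. 223. 219.]
grater_box 0.84 [324, 195, 365, 231] [518. -61.  33.] [[469.0, -123.0, 4.0], [561.0, 4.0, 66.0]] [209. 176. 128.]
salt_shaker 0.62 [294, 152, 304, 169] [692.  82.  72.] [[682.0, 68.0, 34.0], [709.0, 95.0, 92.0]] [152. 147. 136.]
tin_small 0.57 [204, 148, 225, 169] [711. 366.  58.] [[688.0, 344.0, 5.0], [741.0, 396.0, 75.0]] [181. 168. 126.]
espresso_cup 0.77 [407, 219, 431, 238] [ 466. -319.   28.] [[436.0, -347.0, 2.0], [495.0, -282.0, 54.0]] [199. 199. 192.]
side [886. 805. 561.]
grater_plate 0.88 [345, 222, 379, 253] [495. 120.   1.] [[456.0, 51.0, -1.0], [531.0, 182.0, 3.0]] [146.  81. 166.]
grater_plate 0.75 [357, 256, 425, 283] [498. 257.   2.] [[432.0, 225.0, -1.0], [564.0, 287.0, 4.0]] [211. 206. 200.]
grater_plate 0.48 [303, 174, 356, 218] [518. -53.  36.] [[467.0, -126.0, 5.0], [568.0, 9.0, 60.0]] [152. 123.  90.]
grater_box 0.56 [301, 175, 358, 217] [517. -52.  34.] [[463.0, -126.0, -1.0], [568.0, 9.0, 60.0]] [151. 121.  90.]
salt_shaker 0.8 [271, 215, 290, 254] [704.  95.  47.] [[685.0, 78.0, -1.0], [721.0, 106.0, 87.0]] [135. 129. 122.]
tin_small 0.82 [302, 299, 331, 351] [721. 381.  49.] [[692.0, 344.0, 1.0], [745.0, 398.0, 71.0]] [181. 164. 135.]
espresso_cup 0.57 [300, 146, 326, 171] [ 464. -312.   31.] [[410.0, -367.0, -2.0], [495.0, -279.0, 48.0]] [157. 154. 146.]
[150.56724578 632.33398004 256.32190078] [3.14157557e+00 3.52465373e-06 2.90782264e+00] 85.37483765667227 0.6 25.0
```

View pics/top0.png

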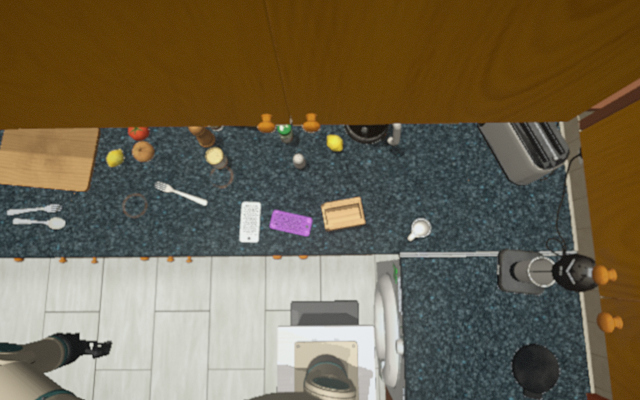

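View pics/side0.png

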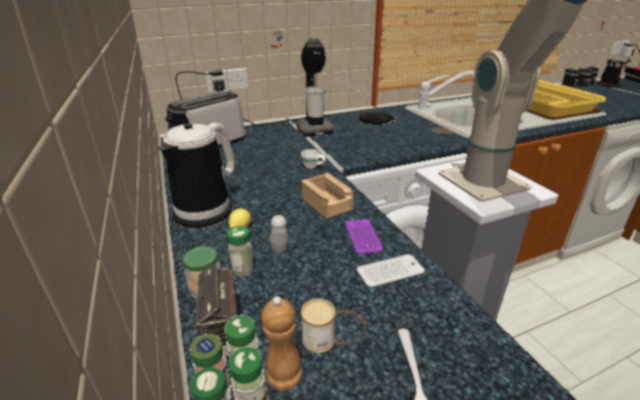

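The top view shows the steel plate at (250,222), the purple look-alike at (291,222) and the box at (344,213). The steel-coloured one fits the description, and I'll confirm it in an enlarged crop.

```bash
python3 - <<'E'
from h import *
t=np.load("top0.npz");s=np.load("side0.npz")
a=cv2.resize(t["im"][185:255,230:380],None,fx=5,fy=5,interpolation=3)
b=cv2.resize(s["im"][165:290,290:440],None,fx=5,fy=5,interpolation=3)[:, :750]
b=cv2.resize(b,None,fx=.384,fy=.384); b=cv2.resize(s["im"][168:288,295:433],(0,0),fx=2,fy=2)
cv2.imwrite("pics/crop1.png",np.vstack([a,cv2.copyMakeBorder(b,0,0,0,750-b.shape[1],0)])[...,::-1])
for n,S in(("top",t),("side",s)):
    hsv=cv2.cvtColor(S["im"],cv2.COLOR_RGB2HSV)
    R=[r for r in ctrl.trace(n,"grater_plate") if S["im"][r["pixels"]].mean(0)[1]>180]
    for r in R:
        v,u=np.nonzero(r["pixels"]); P=onz(n,np.c_[u,v],2.5)[:,:2]
        print(n,"plate",cv2.minAreaRect(P.astype(np.float32)))
    for r in ctrl.trace(n,"grater_box")[:1]:
        v,u=np.nonzero(r["pixels"]); d=S["d"]; P=maskpts(n,r["pixels"],d)
        Q=P[(P[:,2]>52)&(P[:,2]<68)]
        print(n,"box top",len(Q),Q[:,2].mean(),cv2.minAreaRect(Q[:,:2].astype(np.float32)))
        Q=P[(P[:,2]>-5)];print(n,"box all",cv2.minAreaRect(Q[:,:2].astype(np.float32)))
E
```

```text
top plate ((496.91607666015625, 257.6103515625), (143.00775146484375, 65.56963348388672), 0.90614253282547)
top box top 426 61.07974897136246 ((516.8341674804688, -60.534698486328125), (88.18243408203125, 127.1694107055664), 9.960471153259277)
top box all ((516.9608764648438, -62.38929748535156), (88.65451049804688, 138.8411407470703), 9.45644760131836)
side plate ((498.2735900878906, 257.08740234375), (66.13260650634766, 139.35543823242188), 88.43156433105469)
side box top 428 57.97171919523441 ((515.7969360351562, -61.160118103027344), (92.53697967529297, 133.61810302734375), 9.60135269165039)
side box all ((490.5000305175781, -118.16000366210938), (161.27122497558594, 243.40550231933594), 8.783276557922363)
```

View pics/crop1.png

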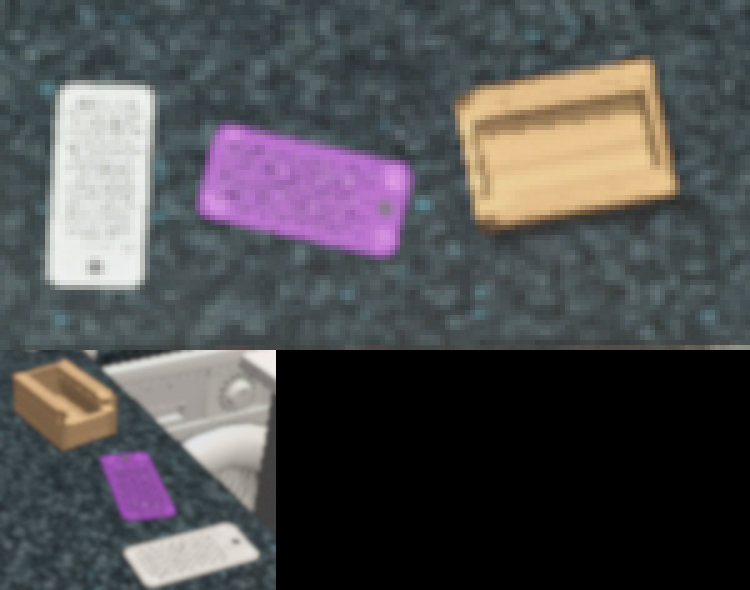

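The steel plate's hole is at crop pixel (95,267), at the robot-side end, and its teeth are up. The purple plate is the look-alike, and the box mouth faces left at crop (470,160). From the two cameras, the plate centre is about (498,257). The box is at about (516,-61) with its +x axis at about -80°.

Next I move above the plate with the fingers half closed. Script for the move numbers:

```bash
cat >> h.py <<'E'
def go(x,y,z,yaw=None):
    s=ctrl.read_state(); p=np.array(s["eef_pos"]); r=s["tool_rot"]
    from scipy.spatial.transform import Rotation as Ro
    R=Ro.from_euler("xyz",r).as_matrix()
    d=R.T@(np.array([x,y,z])-p)/10
    sp=0 if yaw is None else -((yaw-np.degrees(r[2])+180)%360-180)
    print("shift cm",d.round(2),"spin",round(sp,1),"| at",p.round(1),np.degrees(r).round(1),"F",np.round(s["force"],1),"w",round(s["width"],1),"t",round(s["clock"],2))
E
python3 -c "
from h import *
go(515,257,60,178.5)"
```

```text
shift cm [-44.15 -28.07  19.63] spin -11.9 | at [150.6 632.3 256.3] [180.   -0.  166.6] F [-0.2  0.2 -0.1] w 85.4 t 0.8
```

Request:
play_rows:
  targets:
    - [0.6,-5,-3.2,2.2,-2]
    - [0.6,-10,-6.4,4.4,-4]
    - [0.6,-15,-9.5,6.6,-6]
    - [0.6,-20,-12.7,8.8,-8]
    - [0.6,-25,-15.9,11,-10]
    - [0.6,-30,-19,13.2,-12]
    - [0.6,-35,-22.3,15.4,-12]
    - [0.6,-40,-25.4,17.6,-12]
    - [0.6,-44.2,-28.1,19.6,-12]
    - [0.6,-44.2,-28.1,19.6,-12]

```text
clock: 1.8
eef_pos: [478.4, 295.1, 80.9]
tool_rot: [3.141, 0.001, 3.117]
force: [0.1, 0.8, 0.2]
width: 34.4
gripper_force: 0.0
```

Request:
play_rows:
  targets:
    - [0.6,0,0,0,0]
    - [0.6,0,0,0,0]
    - [0.6,0,0,0,0]
    - [0.6,0,0,0,0]
    - [0.6,0,0,0,0]

```text
clock: 2.3
eef_pos: [476.1, 297.9, 81.9]
tool_rot: [3.141, 0.0, 3.12]
force: [0.1, -0.2, 0.1]
width: 34.3
gripper_force: 0.0
```

```bash
python3 -c "
from h import *
go(515,257,40,178.5)"
```

```text
shift cm [-3.97 -4.01  4.19] spin 0.2 | at [476.1 297.9  81.9] [179.9   0.  178.7] F [ 0.1 -0.2  0.1] w 34.3 t 2.3
```

Request:
play_rows:
  targets:
    - [0.6,-2,-2,2,0]
    - [0.6,-4,-4,4.2,0]
    - [0.6,-4,-4,4.2,0]
    - [0.6,-4,-4,4.2,0]
    - [0.6,-4,-4,4.8,0]
    - [0.6,-4,-4,5,0]
    - [0.6,-4,-4,5.2,0]
    - [0.6,-4,-4,5.3,0]
    - [0.6,-4,-4,5.4,0]
    - [0.6,-4,-4,5.4,0]

```text
clock: 3.3
eef_pos: [515.8, 255.4, 27.4]
tool_rot: [3.142, -0.0, 3.117]
force: [-0.2, -0.2, -0.1]
width: 34.5
gripper_force: 0.0
```

Request:
play_rows:
  targets:
    - [0.6,0,0,0.1,0]
    - [0.6,0,0,0.2,0]
    - [0.6,0,0,0.3,0]
    - [0.6,0,0,0.3,0]

```text
clock: 3.7
eef_pos: [516.0, 255.4, 26.7]
tool_rot: [3.141, 0.001, 3.117]
force: [-2.9, -1.7, 19.9]
width: 34.3
gripper_force: 9.8
```

Request:
play_rows:
  targets:
    - [0.6,0,0,-0.1,0]
    - [0.6,0,0,-0.1,0]
    - [0.6,0.5,0,-0.1,0]
    - [0.6,1,0,-0.1,0]
    - [0.6,1.5,0,-0.1,0]
    - [0.6,2,0,-0.1,0]

```text
clock: 4.3
eef_pos: [498.4, 256.5, 26.8]
tool_rot: [3.139, 0.005, 3.117]
force: [1.8, -0.5, 6.4]
width: 33.9
gripper_force: 3.3
```

```bash
cat >> h.py <<'E'
def plate(z=2.5,save=None,names=("top","side")):
    for n in names:
        im,d=ctrl.get_image(n)
        if save: cv2.imwrite(f"pics/{n}{save}.png",im[...,::-1])
        for r in ctrl.trace(n,"grater_plate"):
            m=r["pixels"]; c=im[m].mean(0)
            if c[1]<c[2]-15 or m.sum()<60: continue
            v,u=np.nonzero(m); P=onz(n,np.c_[u,v],z)[:,:2]
            q=maskpts(n,m,d); R=cv2.minAreaRect(P.astype(np.float32))
            print(n,round(r["confidence"],2),np.round(R[0],1),np.round(R[1],1),round(R[2],1),"z",np.median(q[:,2]).round(1),"xmin",P[:,0].min().round(1))
E
python3 -c "
from h import *
plate()"
```

```text
top 0.74 [481.8 245.1] [ 34.3 131.3] 83.3 z 3.5 xmin 415.6
top 0.4 [521.4 -62.5] [ 98.  138.8] 10.7 z 15.9 xmin 464.0
side 0.83 [481.6 260.4] [ 64.2 139.1] 85.4 z 2.1 xmin 411.5
```

The plate follows the fingers. I'll drag it another 75 mm.

Request:
play_rows:
  targets:
    - [0.6,0.8,0,0.03,0]
    - [0.6,1.6,0,0.03,0]
    - [0.6,2.4,0,0.03,0]
    - [0.6,3.2,0,0.03,0]
    - [0.6,4,0,0.03,0]
    - [0.6,4.8,0,0.03,0]
    - [0.6,5.6,0,0.03,0]
    - [0.6,6.4,0,0.03,0]
    - [0.6,7,0,0.03,0]
    - [0.6,7.3,0,0.03,0]

```text
clock: 5.5
eef_pos: [425.8, 258.8, 26.7]
tool_rot: [3.138, 0.006, 3.117]
force: [3.6, 0.5, 10.6]
width: 34.1
gripper_force: 5.2
```

Request:
play_rows:
  targets:
    - [0.6,0,0,0,0]
    - [0.6,0,0,0,0]
    - [0.6,0,0,0,0]

```text
clock: 5.8
eef_pos: [425.4, 258.8, 26.7]
tool_rot: [3.139, 0.005, 3.117]
force: [2.2, 0.1, 12.8]
width: 34.2
gripper_force: 6.2
```

```bash
python3 -c "
from h import *
plate()"
```

```text
top 0.92 [412.7 261.4] [ 55.9 137.1] 78.7 z 3.6 xmin 341.8
side 0.97 [413.3 261.9] [ 70.  139.6] 76.6 z 2.0 xmin 341.8
```

Request:
play_rows:
  targets:
    - [0.6,0,0,-0.5,0]
    - [0.6,0,0,-2,0]
    - [0,0,0,-6,0]
    - [0,0,0,-11,0]
    - [0,0,0,-15,0]
    - [0,0,0,-15,0]
    - [0,0,0,-15,0]

```text
clock: 6.7
eef_pos: [423.2, 257.6, 176.1]
tool_rot: [3.14, 0.002, 3.117]
force: [-0.1, -0.8, -0.8]
width: 85.5
gripper_force: 0.0
```

```bash
python3 -c "
from h import *
plate(save='2')
a=cv2.imread('pics/side2.png')[180:330,300:500];b=cv2.imread('pics/top2.png')[180:280,210:310]
cv2.imwrite('pics/c2.png',np.hstack([cv2.resize(a,(533,400)),cv2.resize(b,(0,0),fx=2.6,fy=4)]))
go(360,262,60,178.5)"
```

```text
top 0.86 [414.4 263.3] [ 63.8 139.5] 78.5 z 3.7 xmin 341.7
side 0.85 [413.3 260.7] [ 70.  140.6] 78.0 z 2.1 xmin 341.8
shift cm [ 6.18  0.37 11.39] spin 0.1 | at [422.  257.  173.8] [-179.9   -0.2  178.6] F [0.3 0.1 0.2] w 85.2 t 6.9
```

View pics/c2.png

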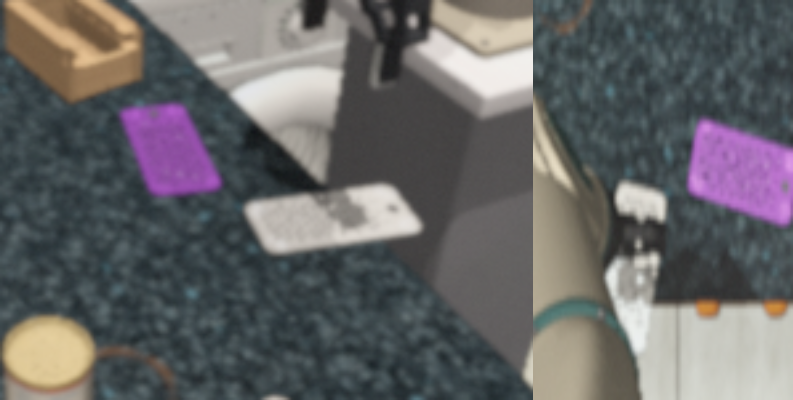

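The side crop shows the plate over the edge with its hole end at (395,208). It turned to about -12° while sliding, centre about (413.5,262). For finger clearance from the edge I'll press again and drag another 14 mm.

Request:
play_rows:
  targets:
    - [0.6,-0.9,0.1,4,8]
    - [0.6,-0.9,0.1,8,10.5]
    - [0.6,-0.9,0.1,12,10.5]
    - [0.6,-0.9,0.1,14,10.5]
    - [0.6,-0.9,0.1,14.6,10.5]
    - [0.6,-0.9,0.1,14.6,10.5]
    - [0.6,-0.9,0.1,14.8,10.5]
    - [0.6,-0.9,0.1,14.9,10.5]
    - [0.6,-0.9,0.1,14.9,10.5]
    - [0.6,-0.9,0.1,14.9,10.5]

```text
clock: 7.9
eef_pos: [431.9, 258.4, 26.7]
tool_rot: [3.141, 0.0, 2.934]
force: [-1.8, -0.1, 5.0]
width: 34.1
gripper_force: 2.7
```

Request:
play_rows:
  targets:
    - [0.6,0,0,0.05,0]
    - [0.6,0.3,0,0.05,0]
    - [0.6,0.6,-0.1,0.05,0]
    - [0.6,1,-0.2,0.05,0]
    - [0.6,1.4,-0.3,0.05,0]
    - [0.6,1.4,-0.3,0.05,0]
    - [0.6,1.4,-0.3,0.05,0]

```text
clock: 8.6
eef_pos: [418.8, 258.9, 26.7]
tool_rot: [3.14, 0.002, 2.934]
force: [1.0, -0.2, 9.1]
width: 34.2
gripper_force: 4.3
```

Request:
play_rows:
  targets:
    - [0.6,0,0,-0.5,0]
    - [0.6,0,0,-2,0]
    - [0,0,0,-6,0]
    - [0,0,0,-8,0]
    - [0,0,0,-8,0]

```text
clock: 9.1
eef_pos: [419.2, 259.3, 108.4]
tool_rot: [3.137, 0.004, 2.934]
force: [0.0, 0.3, -0.1]
width: 76.1
gripper_force: 0.0
```

```bash
python3 -c "
from h import *
plate(save='3',names=('side',))
plate(names=('side',))
im,d=ctrl.get_image('side')
r=[r for r in ctrl.trace('side','grater_plate') if im[r['pixels']].mean(0)[1]>130][0]
v,u=np.nonzero(r['pixels']);P=onz('side',np.c_[u,v],2.5)[:,:2]
# fit rounded rect by area overlap
from scipy.optimize import minimize
xs=np.arange(-70,70,2);ys=np.arange(-33,34,2)
from matplotlib import path" 2>/dev/null
python3 -c "
from h import *
from scipy.optimize import minimize
im,d=ctrl.get_image('side')
r=[r for r in ctrl.trace('side','grater_plate') if im[r['pixels']].mean(0)[1]>130][0]
dt=cv2.distanceTransform((~r['pixels']).astype(np.uint8),2,5)-cv2.distanceTransform(r['pixels'].astype(np.uint8),2,5)
B=[];
for i in range(4):
    a=np.radians(90*i+np.arange(0,91,10));c=[(60,23),(-60,23),(-60,-23),(60,-23)][i];B+=list(np.c_[c[0]+9*np.cos(a),c[1]+9*np.sin(a)])
B=np.array(B);E=np.vstack([B[i]+(B[(i+1)%len(B)]-B[i])*t for i in range(len(B)) for t in np.linspace(0,1,max(2,int(np.linalg.norm(B[(i+1)%len(B)]-B[i])/4)),endpoint=False)])
def cost(p):
    c,s=np.cos(p[2]),np.sin(p[2]);Q=E@np.array([[c,s],[-s,c]])+p[:2]
    uv=proj('side',np.c_[Q,np.full(len(Q),2.5)])
    return (np.abs(cv2.remap(dt,uv[:,0].astype(np.float32).reshape(-1,1),uv[:,1].astype(np.float32).reshape(-1,1),1))**2).mean()
for a0 in(-.25,-.1):
    o=minimize(cost,[400,262,a0],method='Nelder-Mead',options=dict(initial_simplex=[[400,262,a0],[410,262,a0],[400,270,a0],[400,262,a0+.15]]));print(o.x[:2].round(1),np.degrees(o.x[2]).round(1),o.fun)
go(360,262,60,168)"
```

```text
side 0.65 [ 492.5 -114.7] [152.2 229.6] 9.4 z 35.7 xmin 414.6
side 0.56 [402.4 263.3] [ 73.3 139.6] 75.4 z 2.0 xmin 328.4
side 0.71 [403.9 262.1] [ 70.2 140.7] 76.6 z 2.0 xmin 330.9
[401.9 262.6] -13.3 1.0590375661849976
[402.  262.6] -13.3 1.0602577924728394
shift cm [ 5.66 -0.78  4.48] spin 0.1 | at [417.1 258.  104.7] [-1.799e+02 -1.000e-01  1.681e+02] F [ 0.6 -0.3  1. ] w 85.1 t 9.5
```

```bash
python3 -c "
from h import *
go(347.5,275.3,6,166.9)"
```

```text
shift cm [7.15 0.27 9.88] spin 1.2 | at [417.1 258.  104.7] [-1.799e+02 -1.000e-01  1.681e+02] F [ 0.6 -0.3  1. ] w 85.1 t 9.5
```

Request:
play_rows:
  targets:
    - [0,3.5,0.1,0,1]
    - [0,7.1,0.3,0,1]
    - [0,7.1,0.3,2,1]
    - [0,7.1,0.3,5,1]
    - [0,7.1,0.3,5,1]
    - [0,7.1,0.3,7,1]
    - [0,7.1,0.3,8.5,1]
    - [0,7.1,0.3,9.9,1]
    - [0,7.1,0.3,9.9,1]
    - [0,7.1,0.3,9.9,1]

```text
clock: 10.5
eef_pos: [348.3, 275.5, 6.3]
tool_rot: [-3.14, -0.001, 2.916]
force: [-0.1, -0.2, 0.2]
width: 85.4
gripper_force: 0.0
```

Request:
play_rows:
  targets:
    - [0.2,0,0,0,0]
    - [0.25,0,0,0,0]
    - [0.4,0,0,0,0]
    - [0.6,0,0,0,0]
    - [1,0,0,0,0]
    - [1,0,0,0,0]
    - [1,0,0,0,0]
    - [1,0,0,0,0]

```text
clock: 11.3
eef_pos: [349.0, 276.2, 6.9]
tool_rot: [3.141, 0.0, 2.917]
force: [1.0, -0.5, 5.5]
width: 61.1
gripper_force: 63.9
```

Request:
play_rows:
  targets:
    - [1,0,0,-0.5,0]
    - [1,0,0,-1,0]
    - [1,0,0,-2,0]
    - [1,0,0,-3.5,0]
    - [1,0,0,-5,0]
    - [1,0,0,-7,0]
    - [1,0,0,-9,0]
    - [1,0,0,-9.3,0]
    - [1,0,0,-9.3,0]

```text
clock: 12.2
eef_pos: [349.1, 275.7, 99.8]
tool_rot: [3.141, 0.0, 2.916]
force: [-0.7, 0.7, -1.5]
width: 61.4
gripper_force: 65.1
```

```bash
python3 -c "
from h import *
im,d=ctrl.get_image('side');cv2.imwrite('pics/s4.png',cv2.resize(im[130:300,300:520,::-1],(0,0),fx=3,fy=3))
for r in ctrl.trace('side','grater_plate'):
    q=maskpts('side',r['pixels'],d);print(r['confidence'],im[r['pixels']].mean(0).round(),q.mean(0).round(),np.linalg.svd(q-q.mean(0))[2][2].round(3) if len(q)<3000 else '', cv2.minAreaRect(q[:,:2].astype(np.float32)))
go(500,100,106,99)"
```

```text
0.97 [143.  79. 164.] [494. 120.   1.] [ 0.002 -0.001 -1.   ] ((491.7954406738281, 114.75975799560547), (143.0513916015625, 65.03599548339844), 76.5789566040039)
0.68 [182. 177. 172.] [407. 260.  90.] [ 0.103  0.439 -0.893] ((219.58535766601562, 39.327545166015625), (687.7189331054688, 123.76644134521484), 49.13970947265625)
shift cm [-18.68 -13.7   -0.7 ] spin 68.1 | at [348.6 275.3  99. ] [-179.9   -0.   167.1] F [-0.1  0.5 -0.9] w 60.9 t 12.3
```

View pics/s4.png

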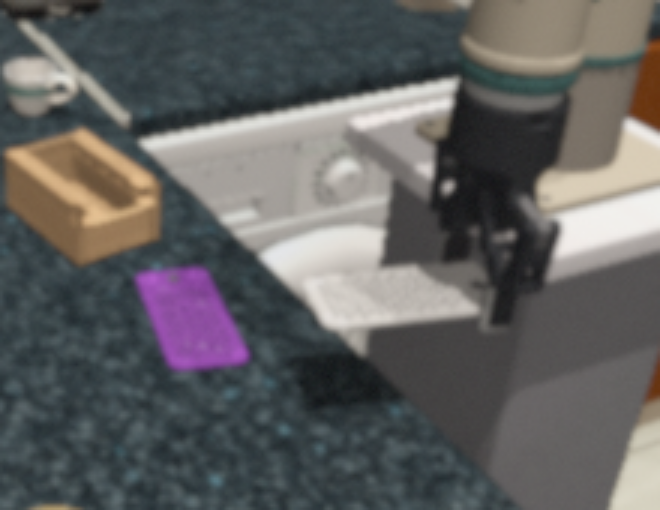

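The plate is held level, sticking out toward the worktop. I'll swing it round to the pre-insertion pose.

```bash
python3 -c "
from h import *
go(480.8,146.1,99,99.8)"
```

```text
shift cm [-15.78  -9.64  -0.  ] spin 67.3 | at [348.6 275.3  99. ] [-179.9   -0.   167.1] F [-0.1  0.5 -0.9] w 60.9 t 12.3
```

Request:
play_rows:
  targets:
    - [1,-0.6,-0.4,0,2]
    - [1,-1.8,-1.1,0,6]
    - [1,-3.3,-2,0,12]
    - [1,-4.8,-2.9,0,18]
    - [1,-6.3,-3.9,0,24.5]
    - [1,-7.8,-4.8,0,31]
    - [1,-9.3,-5.7,0,37.5]
    - [1,-10.8,-6.6,0,44]
    - [1,-12,-7.3,0,49]
    - [1,-12.6,-7.7,0,52]

```text
clock: 13.3
eef_pos: [455.7, 170.4, 99.1]
tool_rot: [-3.141, 0.001, 2.001]
force: [0.0, -0.1, -1.9]
width: 60.8
gripper_force: 65.1
```

```bash
python3 -c "
from h import *
go(480.8,146.1,99,99.8)"
```

```text
shift cm [-3.25  1.27  0.02] spin 14.8 | at [455.7 170.4  99.1] [-1.800e+02  1.000e-01  1.146e+02] F [ 0.  -0.1 -1.9] w 60.8 t 13.3
```

Request:
play_rows:
  targets:
    - [1,-0.5,0.2,0,3]
    - [1,-1.4,0.6,0,7]
    - [1,-2.4,1,0,11.5]
    - [1,-3.2,1.3,0,14.8]
    - [1,-3.2,1.3,0,14.8]
    - [1,-3.2,1.3,0,14.8]

```text
clock: 13.9
eef_pos: [479.5, 149.5, 99.6]
tool_rot: [-3.141, -0.0, 1.751]
force: [0.0, -0.2, -0.8]
width: 61.1
gripper_force: 65.1
```

```bash
python3 -c "
from h import *
for n in('side','top'):
    im,d=ctrl.get_image(n);cv2.imwrite('pics/%s5.png'%n,im[...,::-1])
    for r in ctrl.trace(n,'grater_plate')+ctrl.trace(n,'grater_box'):
        m=r['pixels'];c=im[m].mean(0);q=maskpts(n,m,d);print(n,round(r['confidence'],2),c.round(),q.mean(0).round())
        if c[1]<c[2]-15: continue
        q=q[(q[:,2]>70)&(q[:,2]<125)]
        if len(q)<50: continue
        A=np.c_[q[:,:2]-q[:,:2].mean(0),np.ones(len(q))];w=np.ones(len(q))
        for _ in range(20):
            k=np.linalg.lstsq(A*w[:,None],q[:,2]*w,rcond=None)[0];w=1/np.sqrt(1+((q[:,2]-A@k)/2)**2)
        g=np.abs(q[:,2]-A@k)<4;print(' plane',k.round(3),len(q),g.sum(),cv2.minAreaRect(q[g,:2].astype(np.float32)))
a=cv2.imread('pics/side5.png')[140:290,270:470];b=cv2.imread('pics/top5.png')[170:270,260:390]
cv2.imwrite('pics/c5.png',np.vstack([cv2.resize(a,(400,300)),cv2.resize(b,(400,300))]))
go(480.8,146.1,99,99.8)"
```

```text
side 0.97 [154. 149. 143.] [489. 110.  91.]
 plane [-4.0000e-03  1.9000e-02  9.1321e+01] 331 331 ((488.59881591796875, 98.54011535644531), (60.20053482055664, 140.2050018310547), 14.233495712280273)
side 0.94 [ 91.  50. 106.] [494. 121.   1.]
side 0.59 [152. 123.  91.] [522. -55.  34.]
top 0.67 [206. 174. 126.] [523. -69.  42.]
shift cm [-0.37  0.07  0.06] spin 0.5 | at [479.5 149.6  99.6] [-180.    -0.   100.3] F [-0.5 -0.3 -1. ] w 60.9 t 14.2
```

View pics/c5.png

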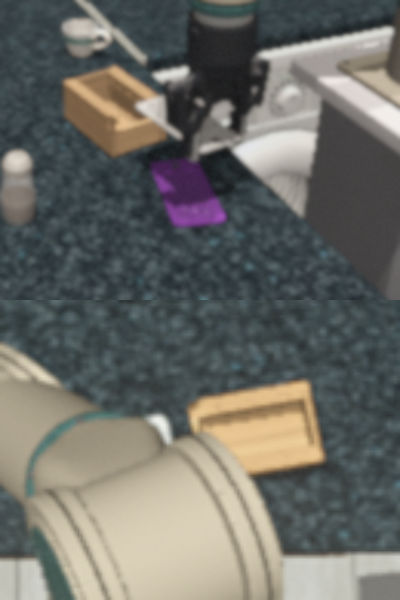

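The crops show the plate's toothed end in line with the box mouth, with the plate directly over the purple one. The side depth gives the plate 2% nose-down, and its axis matches the box axis to within 1 mm. I'll descend and start feeding.

Request:
play_rows:
  targets:
    - [1,-0.1,0.1,1,0.5]
    - [1,-0.1,0.1,2.5,0.5]
    - [1,-0.1,0.1,3.8,0.5]
    - [1,-0.1,0.1,4.2,0.5]
    - [1,-0.1,0.1,4.2,0.5]
    - [1,-0.1,0.1,4.2,0.5]

```text
clock: 14.8
eef_pos: [481.0, 148.6, 57.7]
tool_rot: [3.141, -0.0, 1.742]
force: [0.0, 0.2, -1.0]
width: 61.0
gripper_force: 65.2
```

```bash
python3 -c "
from h import *
im,d=ctrl.get_image('side')
for r in ctrl.trace('side','grater_plate'):
    m=r['pixels'];c=im[m].mean(0);q=maskpts('side',m,d);print(round(r['confidence'],2),c.round(),q.mean(0).round(),np.percentile(q,[3,97],axis=0).round(1).tolist())
a=im[150:260,290:420,::-1]
cv2.imwrite('pics/c6.png',cv2.resize(a,(0,0),fx=5,fy=5,interpolation=2))
go(480.8,146.1,57.7,99.8)"
```

```text
0.82 [ 92.  51. 106.] [501. 132.   1.] [[469.3, 55.1, -1.0], [530.0, 182.2, 3.0]]
0.71 [147. 142. 136.] [490. 107.  48.] [[454.2, 12.5, 29.4], [524.4, 165.2, 51.6]]
shift cm [-0.24 -0.09  0.03] spin 0.0 | at [481.3 148.7  58. ] [179.9  -0.   99.8] F [ 0.5 -1.1 -0.9] w 61.1 t 14.9
```

View pics/c6.png

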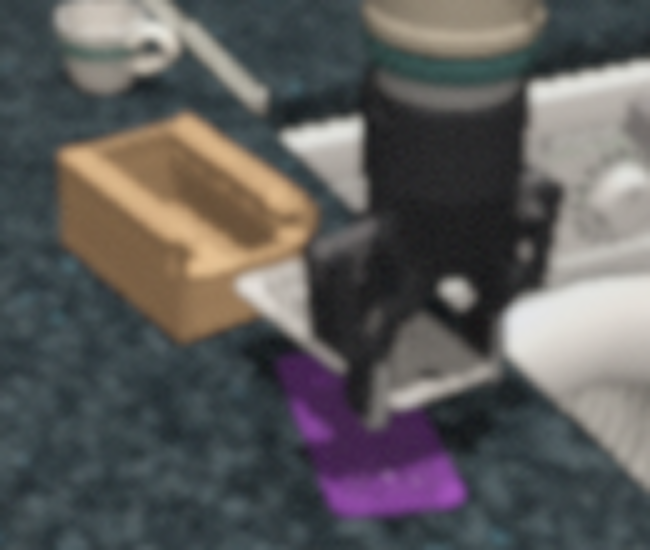

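The crop shows the toothed end at (240,280), level and just left of the mouth, and centred on it. The grip is near the plain end. I'll feed it in.

Request:
play_rows:
  targets:
    - [1,-0.3,0,0,0]
    - [1,-0.8,0,0,0]
    - [1,-1.3,0,0,0]
    - [1,-1.8,0,0,0]
    - [1,-2.3,0,0,0]
    - [1,-2.8,0,0,0]
    - [1,-3.3,0,0,0]
    - [1,-3.7,0,0,0]
    - [1,-4,0,0,0]
    - [1,-4,0,0,0]

```text
clock: 15.9
eef_pos: [487.8, 108.5, 57.6]
tool_rot: [-3.141, 0.0, 1.741]
force: [0.0, 0.5, -1.0]
width: 60.9
gripper_force: 65.2
```

Request:
play_rows:
  targets:
    - [1,-0.3,0,0,0]
    - [1,-0.8,0,0,0]
    - [1,-1.3,0,0.05,0]
    - [1,-1.8,0,0.05,0]
    - [1,-2.3,0,0.1,0]
    - [1,-2.7,0,0.1,0]
    - [1,-3,0,0.1,0]
    - [1,-3,0,0.1,0]

```text
clock: 16.7
eef_pos: [492.9, 78.8, 56.6]
tool_rot: [-3.141, 0.0, 1.741]
force: [-0.3, 0.1, -0.5]
width: 61.0
gripper_force: 65.2
```

```bash
python3 -c "
from h import *
im,d=ctrl.get_image('side')
r=ctrl.trace('side','grater_box')[0];P=maskpts('side',r['pixels'],d);Q=P[(P[:,2]>54)&(P[:,2]<66)]
print(r['confidence'],len(Q),cv2.minAreaRect(Q[:,:2].astype(np.float32)))
a=im[150:250,285:405,::-1]
cv2.imwrite('pics/c7.png',cv2.resize(a,(0,0),fx=5,fy=5,interpolation=2))
go(480.8,146.1,57.7,99.8)"
```

```text
0.97 294 ((516.6419677734375, -61.007720947265625), (89.92286682128906, 131.5010986328125), 9.666553497314453)
shift cm [ 6.77 -0.05 -0.11] spin -0.0 | at [492.8  79.5  56.6] [-180.    -0.    99.8] F [-0.   0.4 -0.2] w 61.2 t 16.8
```

View pics/c7.png

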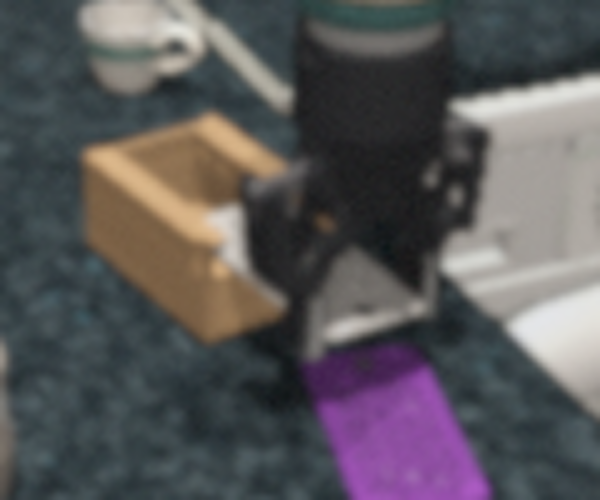

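It's going in freely with the box unmoved; the plate shows between the walls at (230,230). Continue.

Request:
play_rows:
  targets:
    - [1,-0.4,0,0,0]
    - [1,-0.9,0,0,0]
    - [1,-1.4,0,0.03,0]
    - [1,-1.9,0,0.03,0]
    - [1,-2.4,0,0.03,0]
    - [1,-2.9,0,0.05,0]
    - [1,-3.4,0,0.05,0]
    - [1,-3.8,0,0.05,0]
    - [1,-4,0,0.05,0]
    - [1,-4,0,0.05,0]

```text
clock: 17.8
eef_pos: [499.7, 39.5, 56.1]
tool_rot: [-3.142, 0.0, 1.741]
force: [0.2, -0.4, -0.1]
width: 61.2
gripper_force: 65.3
```

Request:
play_rows:
  targets:
    - [1,-0.3,0,0,0]
    - [1,-0.6,0,0,0]
    - [1,-0.9,0,0,0]
    - [1,-1.2,0,0,0]
    - [1,-1.4,0,0,0]
    - [1,-1.4,0,0,0]

```text
clock: 18.4
eef_pos: [502.1, 25.7, 56.1]
tool_rot: [-3.142, 0.0, 1.741]
force: [-0.4, -0.2, 1.4]
width: 61.0
gripper_force: 65.3
```

Request:
play_rows:
  targets:
    - [1,-0.2,0,0,0]
    - [1,-0.4,0,0,0]
    - [1,-0.6,0,0,0]
    - [1,-0.7,0,0,0]
    - [1,-0.7,0,0,0]

```text
clock: 18.9
eef_pos: [503.3, 19.1, 56.1]
tool_rot: [-3.142, 0.0, 1.742]
force: [-0.5, -0.4, 1.0]
width: 61.4
gripper_force: 65.3
```

```bash
python3 -c "
from h import *
im,d=ctrl.get_image('side')
r=ctrl.trace('side','grater_box')[0];P=maskpts('side',r['pixels'],d);Q=P[(P[:,2]>54)&(P[:,2]<66)]
print(r['confidence'],len(Q),cv2.minAreaRect(Q[:,:2].astype(np.float32)))
a=im[150:250,285:405,::-1]
cv2.imwrite('pics/c8.png',cv2.resize(a,(0,0),fx=5,fy=5,interpolation=2))
go(480.8,146.1,57.7,99.8)"
```

```text
0.77 209 ((517.2059326171875, -62.06407928466797), (89.11053466796875, 132.18772888183594), 10.294968605041504)
shift cm [12.9  -0.06 -0.16] spin -0.0 | at [503.3  19.1  56.1] [180.    0.   99.8] F [ 0.3 -0.1  0.9] w 60.8 t 19.0
```

View pics/c8.png

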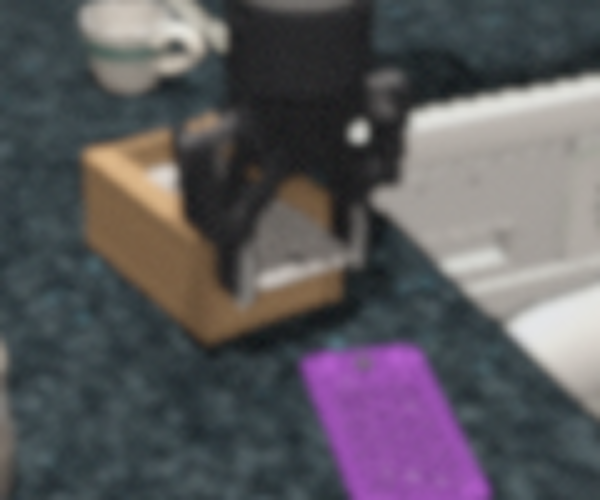

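The plate is in the groove, about 12 mm short of home. I'll release, back out along the axis, close, then push the plain end with the shut fingertips.

Request:
play_rows:
  targets:
    - [0,0,0,0,0]
    - [0,0,0,0,0]
    - [0,0,0,0,0]
    - [0,0,0,0,0]
    - [0,1,0,0,0]
    - [0,2.5,0,0,0]
    - [0,4,0,0,0]
    - [0,6,0,0,0]
    - [0,6,0,0,0]
    - [1,6,0,0,0]

```text
clock: 20.0
eef_pos: [492.8, 79.0, 56.1]
tool_rot: [-3.141, 0.0, 1.744]
force: [-0.1, -0.2, -0.8]
width: 73.0
gripper_force: 0.0
```

Request:
play_rows:
  targets:
    - [1,0,0,0,0]
    - [1,0,0,0,0]
    - [1,0,0,0,0]
    - [1,0,0,0,0]
    - [1,0,0,0,0]
    - [1,0,0,0,0]

```text
clock: 20.6
eef_pos: [493.0, 78.4, 56.1]
tool_rot: [-3.142, 0.0, 1.742]
force: [-0.2, 0.1, -0.7]
width: 0.4
gripper_force: 0.0
```

```bash
python3 -c "
from h import *
im,d=ctrl.get_image('side')
b=np.array([.1702,-.9854])
for k in('grater_box','grater_plate'):
  for r in ctrl.trace('side',k):
    P=maskpts('side',r['pixels'],d);Q=P[(P[:,2]>(54 if k[7]=='b' else 40))&(P[:,2]<66)]
    if len(Q)<20: continue
    S=(Q[:,:2]-[516.6,-61])@b
    print(k,r['confidence'],im[r['pixels']].mean(0).round(),len(Q),cv2.minAreaRect(Q[:,:2].astype(np.float32)),np.percentile(S,[1,99]).round(1),np.median(Q[:,2]))
a=im[150:250,285:405,::-1]
cv2.imwrite('pics/c9.png',cv2.resize(a,(0,0),fx=5,fy=5,interpolation=2))
go(505.2,5,57,99.8)"
```

```text
grater_box 0.69 [148. 120.  90.] 302 ((516.1720581054688, -60.30803680419922), (90.79554748535156, 127.7644271850586), 10.750926971435547) [-62.  62.] 58.83570108747867
grater_plate 0.89 [190. 185. 178.] 281 ((510.27264404296875, -33.56390380859375), (142.20962524414062, 46.63420104980469), 88.8924560546875) [-94.1  35.7] 49.080156717050045
shift cm [-7.45 -0.05 -0.09] spin 0.0 | at [493.   78.5  56.1] [-180.    -0.    99.8] F [1.  0.3 0.6] w 0.1 t 20.75
```

View pics/c9.png

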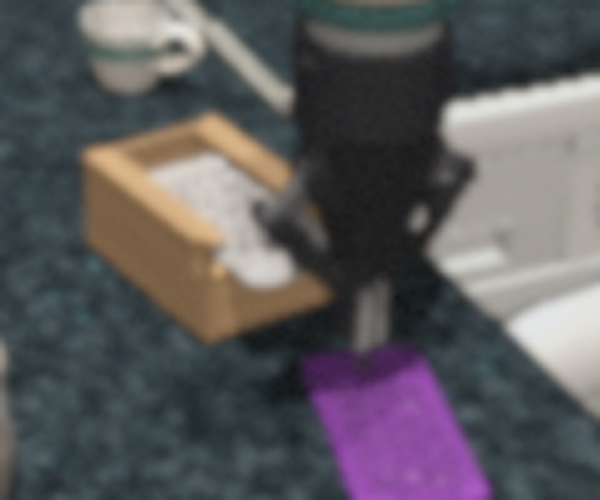

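The plate sits under the lips, teeth up, with its plain end about 13 mm short of home at crop (270,275). Now the push.

Request:
play_rows:
  targets:
    - [1,-1,0,0,0]
    - [1,-2,0,0,0]
    - [1,-3,0,0,0]
    - [1,-3.5,0,0,0]
    - [1,-3.8,0,0,0]
    - [1,-4.1,0,0,0]
    - [1,-4.4,0,0,0]
    - [1,-4.7,0,0,0]
    - [1,-4.7,0,0,0]

```text
clock: 21.65
eef_pos: [501.0, 31.8, 56.1]
tool_rot: [-3.141, 0.0, 1.742]
force: [0.9, 0.4, 0.2]
width: 0.2
gripper_force: 0.0
```

Request:
play_rows:
  targets:
    - [1,-0.15,0,0,0]
    - [1,-0.3,0,0,0]
    - [1,-0.4,0,0,0]
    - [1,-0.4,0,0,0]

```text
clock: 22.05
eef_pos: [501.8, 28.1, 56.1]
tool_rot: [3.142, 0.0, 1.742]
force: [-0.3, 0.9, 0.3]
width: -0.2
gripper_force: 0.0
```

Request:
play_rows:
  targets:
    - [1,-0.1,0,0,0]
    - [1,-0.2,0,0,0]
    - [1,-0.3,0,0,0]
    - [1,-0.3,0,0,0]

```text
clock: 22.45
eef_pos: [502.1, 26.3, 56.1]
tool_rot: [3.141, -0.001, 1.743]
force: [-1.7, 3.4, 0.4]
width: -0.0
gripper_force: 2.0
```

Request:
play_rows:
  targets:
    - [1,-0.1,0,0,0]
    - [1,-0.2,0,0,0]
    - [1,-0.3,0,0,0]
    - [1,-0.3,0,0,0]

```text
clock: 22.85
eef_pos: [502.8, 22.2, 56.1]
tool_rot: [3.142, -0.0, 1.742]
force: [-0.6, 3.5, 0.6]
width: 0.0
gripper_force: 1.8
```

```bash
cat > m.py <<'E'
from h import *
im,d=ctrl.get_image('side'); b=np.array([.1702,-.9854])
for k in('grater_box','grater_plate'):
  for r in ctrl.trace('side',k):
    P=maskpts('side',r['pixels'],d);Q=P[(P[:,2]>(54 if k[7]=='b' else 40))&(P[:,2]<66)]
    if len(Q)<20: continue
    S=(Q[:,:2]-[516.6,-61])@b
    print(k,r['confidence'],im[r['pixels']].mean(0).round(),len(Q),cv2.minAreaRect(Q[:,:2].astype(np.float32)),np.percentile(S,[1,99]).round(1),np.median(Q[:,2]))
import sys
if len(sys.argv)>1: cv2.imwrite(sys.argv[1],cv2.resize(im[160:230,290:375,::-1],(0,0),fx=8,fy=8,interpolation=2))
go(502.8,22.2,56,99.8)
E
python3 m.py
```

```text
grater_box 0.73 [137. 110.  81.] 201 ((521.0189208984375, -62.63755798339844), (81.49415588378906, 128.8990020751953), 9.270174980163574) [-59.6  66.4] 58.76448702053875
grater_plate 0.66 [170. 164. 157.] 138 ((523.7276000976562, -53.807212829589844), (134.4537353515625, 27.98845672607422), 88.25505065917969) [-70.   55.8] 49.082943372210536
shift cm [0.   0.01 0.01] spin -0.0 | at [502.7  22.2  56.1] [-180.     0.    99.8] F [-0.7  3.3  1.3] w 0.1 t 23.0
```

Request:
play_rows:
  targets:
    - [1,1,0,0,0]
    - [1,3,0,0,0]
    - [1,6,0,0,0]
    - [1,9,0,0,0]
    - [1,11,0,-3,0]
    - [1,11,0,-7,0]
    - [1,11,0,-10,0]
    - [1,11,0,-10,0]

```text
clock: 23.8
eef_pos: [486.3, 131.4, 159.6]
tool_rot: [3.135, 0.0, 1.742]
force: [1.2, 0.5, 0.3]
width: -0.0
gripper_force: 0.0
```

```bash
cat > m2.py <<'E'
from h import *
from scipy.optimize import minimize
def outline(L,W,r):
    B=[]
    for i,(sx,sy) in enumerate([(1,1),(-1,1),(-1,-1),(1,-1)]):
        a=np.radians(90*i+np.arange(0,91,15)); B+=list(np.c_[sx*(L/2-r)+r*np.cos(a),sy*(W/2-r)+r*np.sin(a)])
    return np.array(B)
im,d=ctrl.get_image('side')
S0=np.load('side0.npz')
rb=ctrl.trace('side','grater_box')[0]
def iou(p,m,H):   # box silhouette fit: hull of its 8 corners
    c,s=np.cos(p[2]),np.sin(p[2]);Q=np.array([[x,y] for x in(-65,65) for y in(-44,44)])@np.array([[c,s],[-s,c]])+p[:2]
    uv=np.vstack([proj('side',np.c_[Q,np.full(4,z)]) for z in(0,61)])
    k=8;M=np.zeros((400*2,640*2),np.uint8);cv2.fillConvexPoly(M,np.round(cv2.convexHull(((uv+.5)*2).astype(np.float32))*2**k).astype(np.int32),1,shift=k)
    m2=cv2.resize(m.astype(np.uint8),None,fx=2,fy=2,interpolation=0)
    return 1-(M&m2).sum()/(M|m2).sum()
m=rb['pixels'].astype(np.uint8); cs,_=cv2.findContours(m,0,2); h=np.zeros_like(m);cv2.fillConvexPoly(h,cv2.convexHull(max(cs,key=len)),1)
o=minimize(iou,[516,-61,-1.4],args=(h,0),method='Nelder-Mead',options=dict(initial_simplex=[[516,-61,-1.4],[525,-61,-1.4],[516,-70,-1.4],[516,-61,-1.3]]))
print('box',o.x[:2].round(1),np.degrees(o.x[2]).round(1),'err',round(o.fun,3))
b=np.array([np.cos(o.x[2]),np.sin(o.x[2])]);n=np.array([-b[1],b[0]])
for r in ctrl.trace('side','grater_plate'):
    if im[r['pixels']].mean(0)[1]<100: continue
    v,u=np.nonzero(r['pixels']);P=onz('side',np.c_[u,v],50.5)[:,:2]-o.x[:2];s=P@b;t=P@n
    print('plate',r['confidence'],len(s),'s',np.percentile(s,[0,1,99,100]).round(1),'t',np.percentile(t,[0,100]).round(1),'z',np.median(maskpts('side',r['pixels'],d)[:,2]))
    for a in np.arange(-24,25,8): 
        k=s[np.abs(t-a)<4]; print('  t',a,k.min().round(1) if len(k) else None,k.max().round(1) if len(k) else None)
E
python3 m.py pics/c10.png; python3 m2.py
```

```text
grater_box 0.97 [149. 121.  91.] 368 ((517.3935546875, -64.78225708007812), (90.36880493164062, 131.821044921875), 9.451275825500488) [-60.3  68.8] 58.867470956018025
grater_plate 0.97 [205. 199. 192.] 424 ((516.3013305664062, -54.27429962158203), (63.706077575683594, 137.77163696289062), 10.736721992492676) [-74.9  59.4] 49.12955128612427
shift cm [-10.93   0.06   9.98] spin -0.0 | at [483.7 129.9 155.7] [-1.80e+02  1.00e-01  9.98e+01] F [ 0.3 -0.1  0.3] w 0.1 t 23.95
box [517.  -64.3] -80.7 err 0.046
plate 0.63 460 s [-82.4 -80.9  55.2  57.5] t [-31.7  34.6] z 48.951453560762616
  t -24 -74.8 56.7
  t -16 -82.1 57.5
  t -8 -79.3 55.2
  t 0 -80.8 56.8
  t 8 -80.9 54.5
  t 16 -82.4 50.6
  t 24 -82.4 -40.0
```

The numbers agree that the plate is home:
- **Push:** force rose only at tool s ≈ -89, which is where home was expected. After that the box moved about 4 mm with the plate.
- **Position:** the plain end is at about -78 to -80 mm and the plate is centred to within 2 mm.
- **Height and clearance:** the plate lies at runner height and the arm is clear.

Handing in.

```bash
python3 -c "
from cell import ctrl
print(ctrl.finish_job())"
```

```text
the job is handed in; nothing more can be done
None
```

I fitted the grater plate into the box and handed the job in at about 24 s. By camera and force it is fully home under the lips, teeth up, and pushing it home shifted the box about 4 mm; the hand-in returned no verdict.

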